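# Put the tea caddy away and slide the chest's cover shut

### The arm

A 6-joint arm with a two-finger parallel gripper is mounted at the origin on the work surface. World frame = base frame: x ahead of the robot, y to its left, z up, the work surface at z = 0. Lengths are in mm, angles in rad, forces in N, time in s.
With the tool pointing down it reaches from about 350 to 875 mm from the base axis. Payload 4.2 kg.
Tool frame: the origin (TCP) lies between the finger pads; the fingertips stand 25 mm ahead of it and the grasp point (between the pads) lies 6 mm ahead of it; z points along the fingers, y is the line along which they close (so a half turn about z gives the same grasp; the last joint's range is limited). The gripper opens to 85 mm and grips with 20 to 120 N. Pads are 22 mm wide; open, the fingers measure 114 mm over their backs; the gripper's body (76 mm by 85 mm) begins 54 mm behind the grasp point. The pads swing forward as they close: fully open they stand 13 mm farther back than shut.
Start: joints at [-0.958, 0.385, 0.008, 0, -1.194, -0.259], TCP at [216.555, -586.262, 218.212] pointing down, gripper open.
Joint ranges: [-3.14, 3.14], [-1.21, 2.06], [-1.07, 1.41], [-3.16, 2.05], [-2.99, -0.16], [-3.1, 3.1]. Speed limits (rad/s): [2.79, 2.79, 3.14, 3.14, 3.14, 3.14].

### API

Orientations are given as a unit quaternion [x, y, z, w].
In Python, from bench import read_state, get_image, job_done gives the robot as it stands.
- The arm moves only by the tool play_rows, never from a script. Its argument "series" is a list of rows, each a list of 6 numbers: the shift along the world's x, y, z in mm, then the turn, a rotation vector about the world's x, y, z in units of 6 degrees (1.0 is 6 degrees). A call has 1 to 20 rows; each row shifts and turns the commanded pose from where the row before left it; what a row does not reach is not made up. A row lasts 1/12 s, in which the tool goes at most 41.7 mm and 7.16 degrees, less where a joint would pass 70% of its speed; a pose out of reach is approached as far as the arm can. A call is refused whole if a number of a shift passes 41.7 or a number of a turn 1, either way. A call with a gripper value outside its range is refused whole. "gripper" is the opening, from 0 (shut) to 1 (fully open), set as the call begins (left out, the last holds). The fingers move at their own pace and stop on an object; the grip force is fixed at half the most. Time passes only in rows, so rows that do not move let the fingers close. It gives the time, the measured TCP pose, the force, the opening and the grip force at its end, in the units of the state.
- read_state(): the state, without advancing time (a new reading comes with each control period).
- get_image(name): name is "side" or "top" or "wrist"; returns a dict with "image" (384x512x3 uint8, red, green, blue), "fx", "fy", "cx", "cy" (pixels), "eye" and "rotation" of the camera in the world. Camera axes: x right, y down, z forward; pixel columns grow to the right and rows downward; lengths in mm; the calibration is good to about 2 mm. The wrist camera is an equidistant fisheye: a pixel r from the principal point sees the ray r / f radians off the axis. A picture is of the moment at which its call begins. There is no depth.
- job_done(): hands the job in; it is judged then, once.
The state is a dict: "clock": time; "joints": joint angles; "joint_vel": joint speeds; "joint_efforts": joint torques, N m; "position": TCP position; "ee_rot": TCP orientation; "contact_force": force on the tool from outside, world axes, zero at the start; "wrist_torque": the same for the moment, N m; "gripper_width": finger opening in mm; "grasp_force": force on a finger pad.
Only numpy, scipy, OpenCV 4.12 (cv2) and the standard library are available. Lean on these libraries where they do the work, as an engineer would, in place of code of your own. Each camera call takes 0.05 s, during which the arm holds its last target. There are 200 camera calls.

### The job

Tidy up after tea: stand the rounded lacquered tea caddy upright on the floor of the open well in the low paulownia chest, setting it down gently rather than dropping it, and let go. Then slide the chest's flat cover along its rails until it is fully shut over the well. Leave the other utensils where they are.

Things in the scene. Friction and masses are not known exactly. Their poses are not given: they have to be found in the camera images.
- caddy: The tea caddy: a round glossy lacquered pot with soft shoulders and a flat top, loose, upright, about 0.12 kg. 64 mm across at its widest (40 to 60 mm above its base), 46 mm at its foot, 70 mm tall (the incense box is far flatter). Origin: centre of its underside; z up. It stands on the left of the table among jar, lid rest and whisk, at least 28 mm from each.
- chest: The low paulownia chest, fixed, 184 (x) by 295 (y) by 121 mm high. Origin: centre of its underside; z up. Its +y part holds the open well; its -y part is solid, and the opened cover lies over it. The cover runs along y between two side rails whose tops (121 mm) are level with the cover's top. The drawer front with a ring on its -x face is only for looks.
- well (a point): Centre of the well's floor, axes as the chest's; on the chest at (0, 72.5, 35) mm. The well is 140 mm in x by 110 mm in y inside; the rims round it are 76 mm above this floor, the side rails' tops 86 mm above it. The closed cover's underside is 77 mm above this floor.
- cover (a joint): Slide of the flat cover: 0 = fully shut over the well, at its stop; 0.15 m = fully open. It grows as the cover moves towards the chest's -y; to shut it, move it towards +y. The cover is a plate of 156 (x) by 120 (y) by 9 mm, its top 121 mm above the table. Light friction (a few N); it cannot lift off.
- cover_grip (a point): Middle of the upright batten, the cover's handle; it moves with the cover and has the chest's axes. The batten is 100 mm long in the chest's x, 16 mm wide in y, 25 mm tall; it stands on the middle of the cover, its top 146 mm above the table, this point 133.5 mm. When the cover is shut this point is right above the well's centre.
- jar: Bystander: small brown stoneware jar with a pale knobbed lid, loose, 54 mm across, 80 mm tall. Origin: centre of its underside.
- lid_rest: Bystander: green bronze lid rest, a waisted spool, loose, 52 mm across, 52 mm tall. Origin: centre of its underside.
- whisk: Bystander: bamboo whisk on a small white stand, loose, 54 mm across, 94 mm tall. Origin: centre of its underside.
- bowl: Bystander: black tea bowl, loose, 116 mm across, 78 mm tall. Origin: centre of its underside.
- scoop: Bystander: slim bamboo tea scoop lying flat, loose, about 180 mm long, 12 mm wide. Origin: underside, near the middle of its length; x along it.
- incense_box: Bystander: flat round lacquered incense box, loose, 64 mm across, 28 mm tall. Origin: centre of its underside.
There are look-alikes about, which are no part of the job. Leave any blue or purple look-alike of the caddy alone.

How it is judged (in metres and radians):
On the way:
1. the caddy stands upright in the well, let go, with the cover still open (x of caddy in the frame of well between -0.044 and 0.044 m and y of caddy in the frame of well between -0.029 and 0.029 m and z of caddy in the frame of well between -0.006 and 0.006 m and angle between caddy's own z axis and vertical below 0.12 rad and contact force between the fingers and caddy below 0.1 N and value of joint cover above 0.05 m), for 0.2 s.
At the end, for the whole second after the job is handed in: The cover is shut to within 5 mm of its stop and at rest; under it the caddy stands at rest inside the well, its base within 6 mm of the well's floor and its axis within 0.12 rad of upright (value of joint cover below 0.005 m and velocity of joint cover between -0.01 and 0.01 m/s and x of caddy in the frame of well between -0.044 and 0.044 m and y of caddy in the frame of well between -0.029 and 0.029 m and z of caddy in the frame of well between -0.006 and 0.006 m and angle between caddy's own z axis and vertical below 0.12 rad and linear speed of caddy below 0.02 m/s and angular speed of caddy below 0.2 rad/s); the robot touches nothing.
It fails at once if the caddy is dropped or knocked: it moves faster than 0.7 m/s (a free fall of 25 mm) with no finger on it (linear speed of caddy above 0.7 m/s and contact force between the fingers and caddy below 0.05 N).
It fails at once if another utensil is moved by more than 30 mm (distance of any of jar, lid_rest, whisk, bowl, scoop, incense_box from where it was at the start of the episode above 0.03 m).
It also fails if it takes over 54 s, if anything falls off the work surface, if the arm or the gripper's body presses on something with over 40 N, if the wrist force passes 120 N, or if a joint passes its speed limit or range.

## Working session

There is one attempt and no reset: what is moved stays moved. The work goes in short steps, Python scripts to look and compute and a tool call to move; the robot and the scene stay as the last step left them, time stands still between calls to the robot, and variables do not carry over. Pictures are saved under pics/ and viewed, at most 10 in all, crops included, and the job is handed in when it is done.

Besides the shell and the picture viewer there is one more tool, called after "Request:" as name(argument=value, ...) on one line, values as JSON. play_rows: Moves the arm, as the interface text tells. Its arguments: {"type":"object","properties":{"series":{"type":"array","items":{"type":"array","items":{"type":"number"}}},"gripper":{"type":"number"}},"required":["series"]}

```bash
mkdir -p pics; cat > h.py <<'E'
import numpy as np, cv2
from bench import read_state, get_image, job_done
def ray(c,u,v):
    R=np.array(c["rotation"]).reshape(3,3)
    return R@np.array([(u-c["cx"])/c["fx"],(v-c["cy"])/c["fy"],1.])
def atz(c,u,v,z):
    d=ray(c,u,v);e=np.array(c["eye"]);return e+d*(z-e[2])/d[2]
E
python3 - <<'E'
from h import *
import pickle
for n in("top","side"):
    c=get_image(n);pickle.dump(c,open(n+".pkl","wb"))
    cv2.imwrite(f"pics/{n}0.png",cv2.resize(c["image"][:,:,::-1],(800,600),interpolation=cv2.INTER_CUBIC))
    print(n,c["eye"],c["rotation"],c["fx"],c["cx"],c["cy"])
print(read_state())
E
```

```text
top [ 426.50329174   11.28802847 1323.86949136] [-0.70575056  0.70653457 -0.02633954  0.04506979] 349.94091734469225 249.19370756104237 187.9601756747991
side [341.02886875 973.20853222 740.43055972] [-0.10704024  0.86972029 -0.478888    0.05287053] 361.89559378931034 255.7602905913344 190.98584131834576
{'clock': 0.1, 'joints': array([-9.58384843e-01,  3.85492071e-01,  6.78512627e-03, -4.43567413e-04,
       -1.19402479e+00, -2.58599087e-01]), 'joint_vel': array([ 0.00245073, -0.0023693 ,  0.00157686,  0.00179179,  0.00022808,
       -0.00187162]), 'joint_efforts': array([-9.03765340e-04, -3.93319881e+01,  1.88930047e+01,  4.19791371e+00,
       -2.54239079e-03,  4.18831945e-06]), 'position': array([ 216.37629877, -585.76888213,  217.23110605]), 'ee_rot': array([-1.75904296e-01,  9.84406776e-01,  9.64341991e-04, -2.21337780e-04]), 'contact_force': array([-0.49692281, -0.29885016,  0.4292382 ]), 'wrist_torque': array([ 0.01136936, -0.02752101, -0.02386238]), 'grasp_force': 0.0, 'gripper_width': 85.28514176365204}
```

View pics/top0.png

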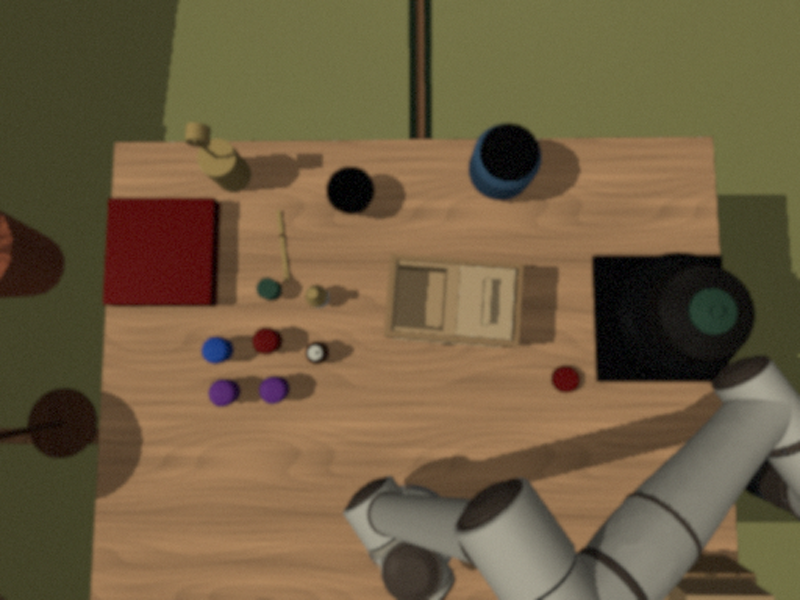

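View pics/side0.png

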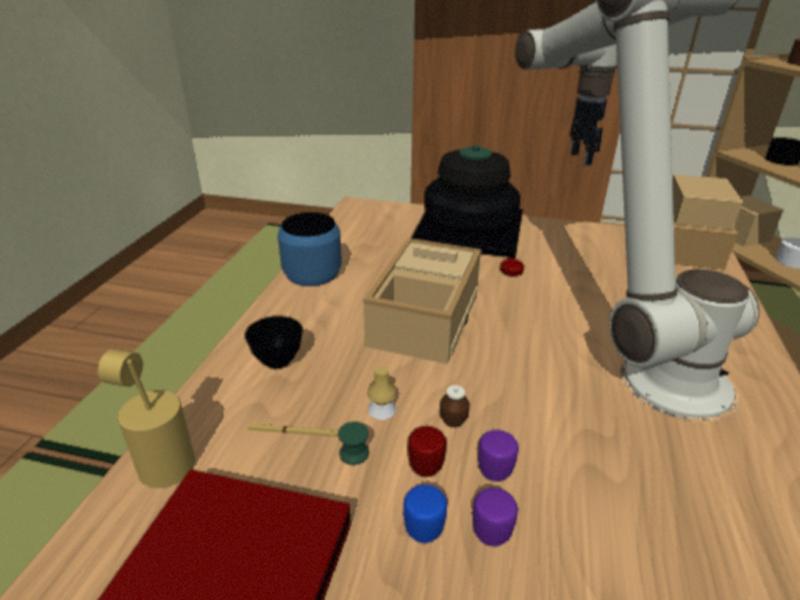

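The red caddy is at top view (267,341). Around it are the jar (316,352), lid rest (268,289), whisk (316,295), a blue look-alike (216,350) and purple ones (273,390) and (223,392). The chest spans about (390–522, 258–345), with its well on the image left and the cover batten near (491,302). I'll enlarge next.

```bash
cat >> h.py <<'E'
from scipy.spatial.transform import Rotation as Ro
def ray(c,u,v):
    return Ro.from_quat(c["rotation"]).apply([(u-c["cx"])/c["fx"],(v-c["cy"])/c["fy"],1.])
def pix(c,p):
    q=Ro.from_quat(c["rotation"]).inv().apply(np.array(p)-c["eye"]);return c["fx"]*q[0]/q[2]+c["cx"],c["fy"]*q[1]/q[2]+c["cy"]
E
python3 - <<'E'
from h import *
import pickle
t=pickle.load(open("top.pkl","rb"));s=pickle.load(open("side.pkl","rb"))
im=t["image"][150:270,125:345,::-1]
cv2.imwrite("pics/c1.png",cv2.resize(im,None,fx=3.6,fy=3.6,interpolation=cv2.INTER_CUBIC))
k=.64
for n,u,v,z in(("caddy",267,341,65),("jar",316,352,80),("lid",268,289,52),("whisk",316,295,94),("blue",216,350,65),("p1",273,390,65),("inc",566,379,28),("batten",491,302,146),("bowl",350,190,78)):
    print(n,atz(t,u*k,v*k,z).round(),end=' ')
print()
print("side caddy",atz(s,427*k,436*k,70).round())
for r in im,: 
  hsv=cv2.cvtColor(np.ascontiguousarray(im),cv2.COLOR_BGR2HSV)
  m=((hsv[...,0]<8)|(hsv[...,0]>172))&(hsv[...,1]>150)
  m[:, :20]=0
  n,l,st,ce=cv2.connectedComponentsWithStats(m.astype('uint8'))
  print(st,ce)
E
```

```text
caddy [445. 327.  65.] jar [420. 211.  80.] lid [567. 331.  52.] whisk [549. 210.  94.] blue [424. 445.  65.] p1 [333. 311.  65.] inc [ 357. -365.   28.] batten [ 527. -176.  146.] bowl [797. 137.  78.] 
side caddy [445. 333.  70.]
[[    0     0   220   120 26183]
 [   36    61    19    15   217]] [[110.03418248  59.43031738]
 [ 45.04608295  67.9078341 ]]
```

View pics/c1.png

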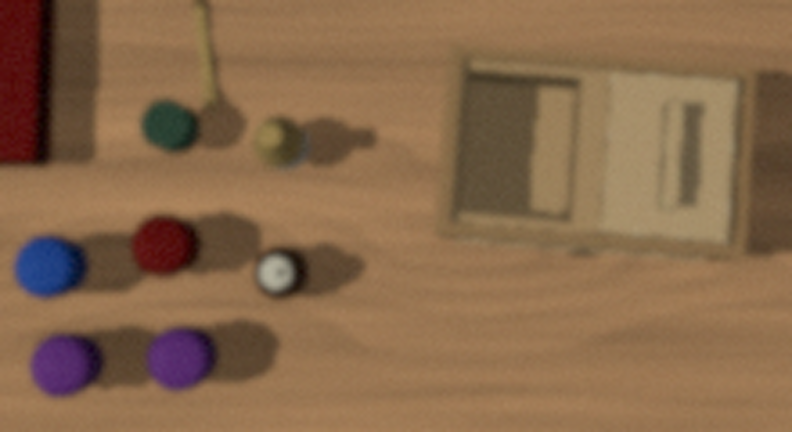

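```bash
python3 - <<'E'
from h import *
import pickle
from scipy.optimize import least_squares
t=pickle.load(open("top.pkl","rb"))
cr=lambda x,y:(125+(x+.5)/3.6-.5,150+(y+.5)/3.6-.5)
# chest points: (x,y,z) ; image left=+y, image up=+x
P=[((92,147.5,121),(460,58)),((92,-147.5,121),(752,72)),((-92,147.5,121),(445,234)),((-92,-147.5,121),(748,252)),
((70,127.5,111),(468,74)),((-70,127.5,111),(456,220)),((70,17.5,111),(578,83)),((-70,17.5,111),(571,218)),
((50,-77.5,146),(676,100)),((-50,-77.5,146),(675,206))]
def W(p,q):
    c,s=np.cos(p[2]/100),np.sin(p[2]/100);return np.array([p[0]+c*q[0]-s*q[1],p[1]+s*q[0]+c*q[1],q[2]])
f=lambda p:np.concatenate([np.array(pix(t,W(p,q)))-cr(*u) for q,u in P])
r=least_squares(f,[500,-100,0],loss='soft_l1');print(r.x,(r.fun.reshape(-1,2)/1*3.6).round(1).tolist())
print("well",W(r.x,(0,72.5,35)),"batten",W(r.x,(0,-77.5,133.5)))
print("caddy",atz(t,*cr(164,245),62))
E
```

```text
[535.08888978 -96.66676053  -5.37009046] [[-14.1, -8.9], [0.7, -7.9], [-9.6, 5.7], [-1.1, 4.4], [-2.5, 0.2], [1.8, -1.9], [0.7, -3.2], [1.3, 6.2], [6.0, 0.4], [3.2, 0.9]]
well [538.98033439 -24.27127269  35.        ] batten [ 530.92906969 -174.05504063  133.5       ]
caddy [447.10175706 330.54146014  62.        ]
```

Request:
play_rows(series=[[19, 29, 0, 0, 0, 0.7], [19, 29, 0, 0, 0, 0.7], [19, 29, 0, 0, 0, 0.7], [19, 29, 0, 0, 0, 0.7], [19, 29, 0, 0, 0, 0.7], [19, 29, 0, 0, 0, 0.7], [19, 29, 0, 0, 0, 0.7], [19, 29, 0, 0, 0, 0.7], [19, 29, 0, 0, 0, 0.7], [19, 29, 0, 0, 0, 0.7], [19, 29, 0, 0, 0, 0.7], [19, 29, 0, 0, 0, 0.7], [19, 29, 0, 0, 0, 0.7], [19, 29, 0, 0, 0, 0.7], [19, 29, 0, 0, 0, 0.7], [19, 29, 0, 0, 0, 0.7], [0, 0, 10, 0, 0, 0], [0, 0, 10, 0, 0, 0], [0, 0, 0, 0, 0, 0], [0, 0, 0, 0, 0, 0]], gripper=1)

```text
clock: 1.77
position: [520.3, -122.8, 238.8]
ee_rot: [-0.691, 0.723, -0.0, 0.001]
contact_force: [-0.2, -0.3, 0.4]
gripper_width: 85.6
grasp_force: 0.0
```

```bash
python3 - <<'E'
from h import *
import pickle
c=get_image("wrist");pickle.dump(c,open("w1.pkl","wb"))
print({k:v for k,v in c.items() if k!="image"})
cv2.imwrite("pics/w1.png",cv2.resize(c["image"][:,:,::-1],(800,600),interpolation=cv2.INTER_CUBIC))
s=read_state();print(s["position"],s["ee_rot"],s["joints"])
E
```

```text
{'fx': 297.3186396354542, 'fy': 297.3186396354542, 'cx': 258.5587942286422, 'cy': 191.35672276059142, 'eye': array([ 517.89831821, -190.20863103,  393.9051747 ]), 'rotation': array([0.02188918, 0.99048078, 0.13584574, 0.00382399])}
[ 519.89644624 -122.98854905  238.29121165] [-6.90693667e-01  7.23147438e-01  5.98295994e-05  1.91535964e-04] [ 7.12650073e-02  2.15610751e-01 -1.81864623e-01 -3.64860338e-04
 -1.17310210e+00 -1.17024329e-01]
```

View pics/w1.png

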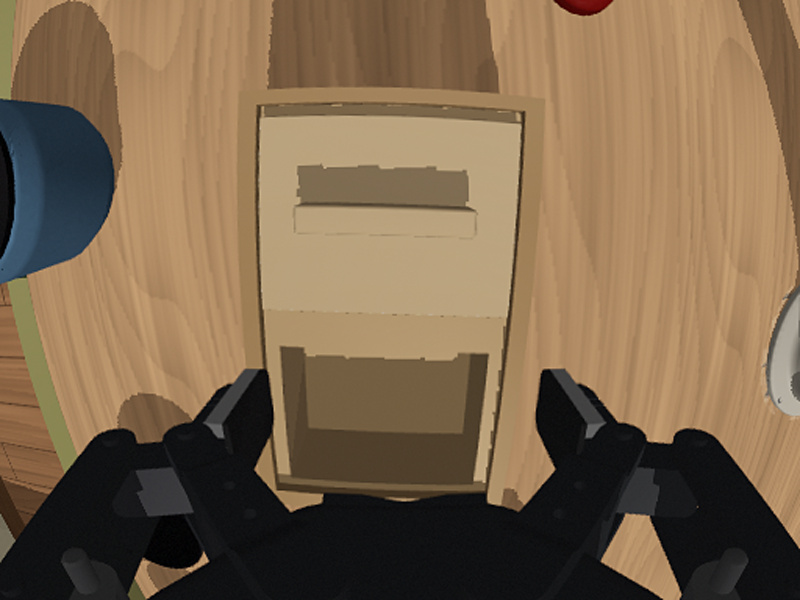

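The wrist view shows the batten top spanning (295,206)–(475,237). The well rim corners are near (281,347), (489,354), (287,478) and (474,484), and the cover's edge runs (264,310)–(507,318). I'll fit the chest pose to these and plan the move to the caddy.

```bash
cat >> h.py <<'E'
def fpix(c,p):
    q=Ro.from_quat(c["rotation"]).inv().apply(np.array(p)-c["eye"]);r=np.hypot(q[0],q[1]);k=c["fx"]*np.arctan2(r,q[2])/r
    return k*q[0]+c["cx"],k*q[1]+c["cy"]
def W(p,q):
    c,s=np.cos(p[2]/100),np.sin(p[2]/100);return np.array([p[0]+c*q[0]-s*q[1],p[1]+s*q[0]+c*q[1],q[2]])
E
python3 - <<'E'
from h import *
import pickle
from scipy.optimize import least_squares
t=pickle.load(open("w1.pkl","rb"))
P=[((50,-85.5,146),(295,206)),((-50,-85.5,146),(477,211)),((50,-69.5,146),(293,234)),((-50,-69.5,146),(475,238)),
((78,-17.5,121),(264,310)),((-78,-17.5,121),(506,318)),((70,17.5,111),(281,347)),((-70,17.5,111),(489,354)),((70,127.5,111),(287,478)),((-70,127.5,111),(474,484)),
((92,-147.5,121),(243,92)),((-92,-147.5,121),(545,98))]
f=lambda p:np.concatenate([(np.array(fpix(t,W(p,q)))-np.array(u)*.64)/.64 for q,u in P])
r=least_squares(f,[500,-100,0],loss='soft_l1');print(r.x,f(r.x).reshape(-1,2).round(1).tolist())
print("well",W(r.x,(0,72.5,35)),"batten",W(r.x,(0,-77.5,133.5)))
E
```

```text
[535.69973318 -88.18124732  -7.70333589] [[-1.9, -2.6], [1.4, -2.5], [0.2, -1.5], [1.7, -0.2], [-2.3, -1.4], [2.8, -1.4], [-0.6, 7.4], [-0.4, 7.5], [4.9, 5.7], [-1.2, 6.6], [-5.0, 8.5], [0.3, 9.8]]
well [541.27912973 -15.89625348  35.        ] batten [ 529.73555067 -165.45141315  133.5       ]
```

Request:
play_rows(series=[[-3, 28, 0, 0, 0, 0], [-3, 28, 0, 0, 0, 0], [-4, 28, 0, 0, 0, 0], [-4, 28, 0, 0, 0, 0], [-4, 28, 0, 0, 0, 0], [-4, 28, 0, 0, 0, 0], [-5, 28, 0, 0, 0, 0], [-5, 28, 0, 0, 0, 0], [-5, 28, 0, 0, 0, 0], [-5, 28, 0, 0, 0, 0], [-5, 28, 0, 0, 0, 0], [-5, 28, 0, 0, 0, 0], [-5, 28, 0, 0, 0, 0], [-5, 28, 0, 0, 0, 0], [-5, 28, 0, 0, 0, 0], [-6, 33, 0, 0, 0, 0], [0, 0, 0, 0, 0, 0], [0, 0, 0, 0, 0, 0]], gripper=1)

```text
clock: 3.32
position: [447.2, 330.8, 237.3]
ee_rot: [-0.692, 0.722, 0.0, -0.001]
contact_force: [0.6, -0.5, -0.6]
gripper_width: 85.4
grasp_force: 0.0
```

```bash
python3 - <<'E'
from h import *
import pickle
c=get_image("wrist");pickle.dump(c,open("w2.pkl","wb"))
cv2.imwrite("pics/w2.png",cv2.resize(c["image"][:,:,::-1],(800,600),interpolation=cv2.INTER_CUBIC))
s=read_state();print(s["position"],s["ee_rot"],s["joints"],c["eye"])
E
```

```text
[447.40150246 329.9166831  237.54215204] [-6.91124048e-01  7.22735690e-01 -2.94898611e-05 -8.20427508e-04] [ 9.26851432e-01  2.54552308e-01 -1.31754478e-01 -2.25903602e-04
 -1.18611806e+00 -9.71475840e-01] [445.30650511 263.65068609 392.4907259 ]
```

View pics/w2.png

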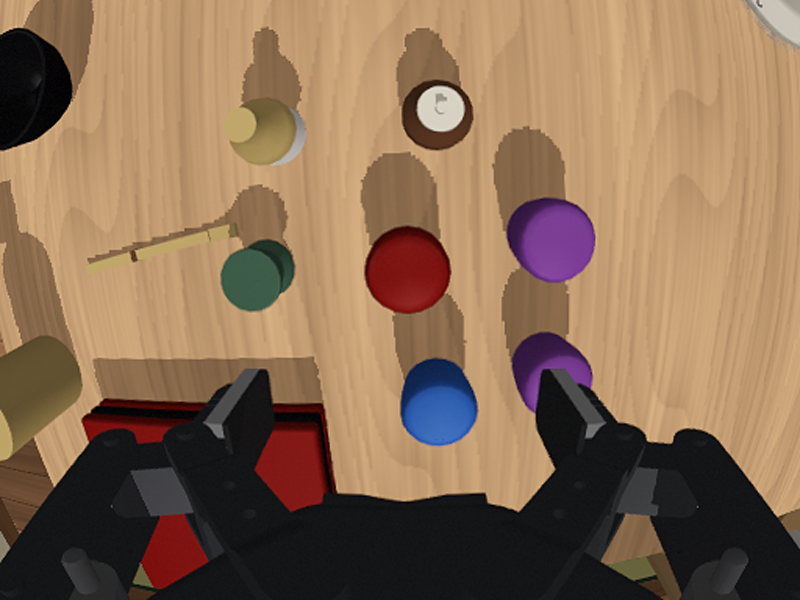

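The caddy is right at (407,270). The blue look-alike at (438,403) and purple ones are off to the side, with lid rest, jar and whisk further away. I'll refit with cover opening free and locate the caddy.

```bash
python3 - <<'E'
from h import *
import pickle
from scipy.optimize import least_squares
t=pickle.load(open("w1.pkl","rb"))
P=[((50,64.5,146),(295,206)),((-50,64.5,146),(477,211)),((50,80.5,146),(293,234)),((-50,80.5,146),(475,238)),
((78,132.5,121),(264,310)),((-78,132.5,121),(506,318)),((70,17.5,111),(281,347)),((-70,17.5,111),(489,354)),((70,127.5,111),(287,478)),((-70,127.5,111),(474,484)),
((92,-147.5,121),(243,92)),((-92,-147.5,121),(545,98))]
def g(p,i,q):
    q=np.array(q,float); 
    if i<6:q[1]-=p[3]
    return W(p,q)
f=lambda p:np.concatenate([(np.array(fpix(t,g(p,i,q)))-np.array(u)*.64)/.64 for i,(q,u) in enumerate(P)])
r=least_squares(f,[500,-100,0,150],loss='soft_l1');p=r.x;print(p,f(p).reshape(-1,2).round(1).tolist())
print("well",W(p,(0,72.5,35)),"batten",W(p,(0,72.5-p[3],133.5)))
c=pickle.load(open("w2.pkl","rb"))
# caddy silhouette: ring fit
hsv=cv2.cvtColor(c["image"],cv2.COLOR_RGB2HSV)
m=((hsv[...,0]<8)|(hsv[...,0]>172))&(hsv[...,1]>150)&(hsv[...,2]>50)
n,l,st,ce=cv2.connectedComponentsWithStats(m.astype('uint8'))
i=l[173,260];print(st[i],ce[i])
ct=ce[i]
h=least_squares(lambda v:np.array(fpix(c,[v[0],v[1],58]))-ct,[447,330]);print("caddy",h.x)
# size check: widest 64 at z~50
for z in(50,): print([fpix(c,[h.x[0]+dx,h.x[1],z])[0] for dx in(-32,32)])
E
```

```text
[535.38522616 -93.85876856  -7.63857635 143.32044981] [[-2.2, -0.7], [1.0, -0.8], [-0.1, 0.4], [1.3, 1.5], [-2.4, 0.2], [2.4, 0.1], [-1.2, -0.4], [0.3, -0.4], [4.2, 0.1], [-0.5, 0.9], [-5.0, -0.4], [0.2, 0.5]]
well [540.9178101  -21.57017669  35.        ] batten [ 529.98081121 -164.47270776  133.5       ]
[ 234  145   54   56 2341] [260.49679624 172.58137548]
caddy [445.79107449 334.28385729]
[np.float64(287.5817440271606), np.float64(233.32491960189708)]
```

Request:
play_rows(series=[[-1.6, 3.5, -10, 0, 0, -0.3], [0, 0, -20, 0, 0, 0], [0, 0, -20, 0, 0, 0], [0, 0, -20, 0, 0, 0], [0, 0, -20, 0, 0, 0], [0, 0, -20, 0, 0, 0], [0, 0, -20, 0, 0, 0], [0, 0, -20, 0, 0, 0], [0, 0, -15, 0, 0, 0], [0, 0, -13, 0, 0, 0], [0, 0, -10, 0, 0, 0], [0, 0, 0, 0, 0, 0], [0, 0, 0, 0, 0, 0]], gripper=1)

```text
clock: 4.45
position: [446.3, 333.2, 50.2]
ee_rot: [-0.679, 0.734, -0.0, -0.0]
contact_force: [0.3, -0.0, 1.0]
gripper_width: 85.4
grasp_force: 0.0
```

Request:
play_rows(series=[[0, 0, 0, 0, 0, 0], [0, 0, 0, 0, 0, 0], [0, 0, 0, 0, 0, 0], [0, 0, 0, 0, 0, 0], [0, 0, 0, 0, 0, 0], [0, 0, 0, 0, 0, 0], [0, 0, 0, 0, 0, 0], [0, 0, 0, 0, 0, 0], [0, 0, 0, 0, 0, 0], [0, 0, 0, 0, 0, 0]], gripper=0)

```text
clock: 5.28
position: [451.5, 342.0, 64.4]
ee_rot: [-0.682, 0.731, -0.0, 0.012]
contact_force: [-14.2, 0.0, 57.4]
gripper_width: -0.0
grasp_force: 28.5
```

```bash
python3 - <<'E'
from h import *
c=get_image("wrist")
cv2.imwrite("pics/w3.png",cv2.resize(c["image"][:,:,::-1],(800,600),interpolation=cv2.INTER_CUBIC))
s=read_state();print(s["position"],s["contact_force"],s["gripper_width"])
E
```

```text
[451.59689216 342.04714071  64.38082046] [-14.26059306  -1.48435748  57.13858045] -0.02812980825758036
```

View pics/w3.png

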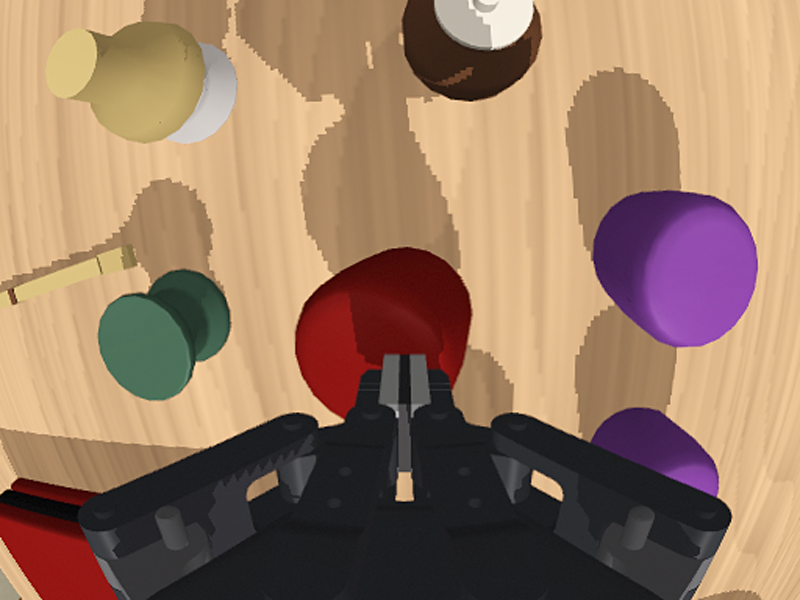

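The grasp failed. The caddy (red, around (385,330)) slipped toward the jar side, and the shut fingers are pressing on it at (405,370). I'll check from the other cameras before moving, in one combined picture.

```bash
python3 - <<'E'
from h import *
import pickle
s=get_image("side");t=get_image("top");pickle.dump(t,open("top.pkl","wb"))
a=cv2.resize(s["image"][230:360,215:345,::-1],(400,400),interpolation=cv2.INTER_CUBIC)
b=cv2.resize(t["image"][170:270,120:220,::-1],(400,400),interpolation=cv2.INTER_CUBIC)
cv2.imwrite("pics/st.png",np.hstack([a,b]))
E
```

```text
(no output)
```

View pics/st.png

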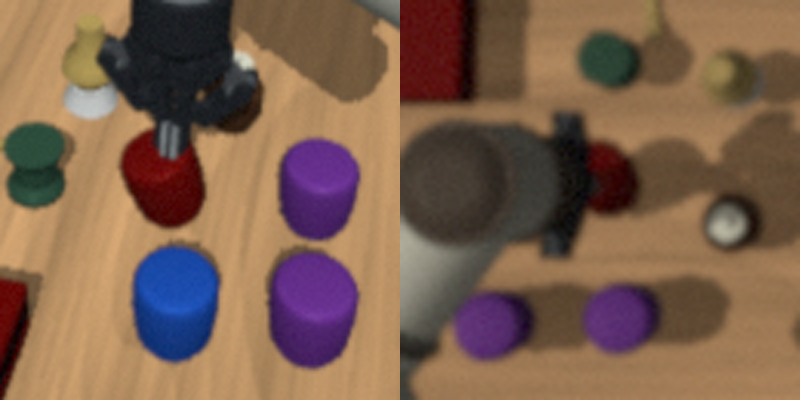

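The caddy is tilted but still on its foot, pinned by the shut fingertips (side crop, about (165,175)). I'll lift slowly so the fingers guide it back upright.

Request:
play_rows(series=[[0, 0, 2, 0, 0, 0], [0, 0, 2, 0, 0, 0], [0, 0, 2, 0, 0, 0], [0, 0, 2, 0, 0, 0], [0, 0, 2, 0, 0, 0], [0, 0, 2, 0, 0, 0], [0, 0, 1, 0, 0, 0], [0, 0, 1, 0, 0, 0], [0, 0, 1, 0, 0, 0], [0, 0, 1, 0, 0, 0]])

```text
clock: 6.27
position: [445.8, 334.0, 65.8]
ee_rot: [-0.68, 0.733, -0.0, -0.0]
contact_force: [-0.1, -0.3, 0.0]
gripper_width: 0.2
grasp_force: 0.0
```

Request:
play_rows(series=[[0, 0, 1, 0, 0, 0], [0, 0, 1, 0, 0, 0], [0, 0, 1, 0, 0, 0], [0, 0, 1, 0, 0, 0], [0, 0, 1, 0, 0, 0], [0, 0, 1, 0, 0, 0], [0, 0, 1, 0, 0, 0], [0, 0, 1, 0, 0, 0], [0, 0, 1, 0, 0, 0], [0, 0, 1, 0, 0, 0], [0, 0, 1, 0, 0, 0], [0, 0, 1, 0, 0, 0], [0, 0, 1, 0, 0, 0], [0, 0, 1, 0, 0, 0], [0, 0, 1, 0, 0, 0], [0, 0, 1, 0, 0, 0], [0, 0, 1, 0, 0, 0], [0, 0, 1, 0, 0, 0], [0, 0, 1, 0, 0, 0], [0, 0, 1, 0, 0, 0]])

```text
clock: 7.93
position: [446.0, 334.2, 86.3]
ee_rot: [-0.68, 0.733, 0.0, 0.0]
contact_force: [-0.3, -0.2, 1.0]
gripper_width: 0.3
grasp_force: 0.0
```

Request:
play_rows(series=[[0, 0, 5, 0, 0, 0], [0, 0, 10, 0, 0, 0], [0, 0, 20, 0, 0, 0], [0, 0, 20, 0, 0, 0], [0, 0, 20, 0, 0, 0], [0, 0, 20, 0, 0, 0], [0, 0, 20, 0, 0, 0], [0, 0, 20, 0, 0, 0], [0, 0, 16, 0, 0, 0], [0, 0, 0, 0, 0, 0], [0, 0, 0, 0, 0, 0]], gripper=1)

```text
clock: 8.85
position: [446.1, 334.6, 238.8]
ee_rot: [-0.68, 0.733, 0.0, 0.002]
contact_force: [0.4, -0.2, -0.1]
gripper_width: 85.5
grasp_force: 0.0
```

```bash
python3 - <<'E'
from h import *
import pickle
c=get_image("wrist");pickle.dump(c,open("w4.pkl","wb"));s=get_image("side");pickle.dump(s,open("s4.pkl","wb"))
a=cv2.resize(c["image"][40:300,100:420,::-1],(492,400),interpolation=cv2.INTER_CUBIC)
b=cv2.resize(s["image"][240:360,230:320,::-1],(300,400),interpolation=cv2.INTER_CUBIC)
cv2.imwrite("pics/w4.png",np.hstack([a,b]))
print(read_state()["position"])
E
```

```text
[445.45236589 333.8178705  236.63661454]
```

View pics/w4.png

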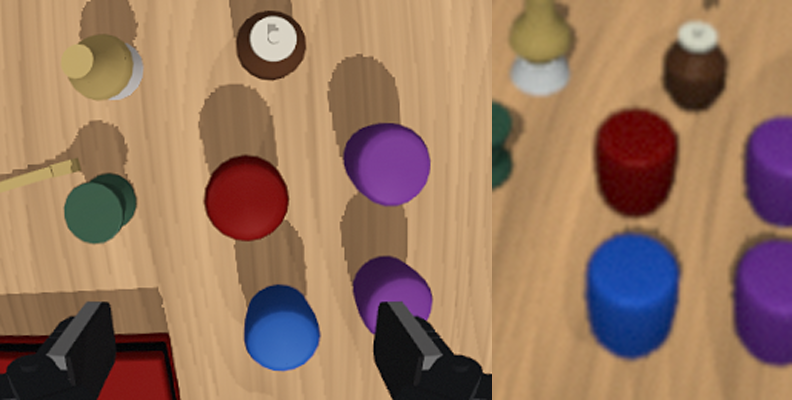

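Good: the caddy is upright again (crop (247,198)), and the neighbours are unmoved. I'll re-measure it in three cameras and check finger geometry in the wrist camera.

```bash
python3 - <<'E'
from h import *
import pickle
from scipy.optimize import least_squares
top=get_image("top")
S=read_state();T=S["position"];R=Ro.from_quat(S["ee_rot"])
c=pickle.load(open("w4.pkl","rb"));s=pickle.load(open("s4.pkl","rb"))
for d in(-13,-7,12,25):
  print(d,[(np.array(fpix(c,T+R.apply([0,y,d])))/.64).round().tolist() for y in(-42.5,0,42.5)])
print("cam in tool",R.inv().apply(c["eye"]-T).round(),(R.inv()*Ro.from_quat(c["rotation"])).as_rotvec(degrees=True).round(1))
def mask(im,seed):
  h=cv2.cvtColor(im,cv2.COLOR_RGB2HSV);m=((h[...,0]<8)|(h[...,0]>172))&(h[...,1]>140)&(h[...,2]>25)
  n,l,st,ce=cv2.connectedComponentsWithStats(m.astype('uint8'));i=l[seed];return (l==i) if i else None
# silhouette model: rings
prof=[(0,23),(20,28),(40,32),(60,32),(66,30),(70,24)]
def box(proj,x,y):
  a=np.linspace(0,6.283,40);pts=[proj([x+r*np.cos(k),y+r*np.sin(k),z]) for z,r in prof for k in a]
  hull=cv2.convexHull(np.array(pts,np.float32));q=hull[:,0];return np.array([q[:,0].min(),q[:,0].max(),q[:,1].min(),q[:,1].max()])
for nm,cam,seed,pj in(("wrist",c,(169,260),fpix),("side",s,(290,272),pix)):
  m=mask(cam["image"],seed)
  if m is None: print(nm,"seed miss");continue
  v,u=np.where(m);b=np.array([u.min()-.5,u.max()+.5,v.min()-.5,v.max()+.5])
  r=least_squares(lambda p:box(lambda q:pj(cam,q),*p)-b,[446,332],diff_step=1e-3);print(nm,b,r.x.round(1),r.fun.round(1))
E
```

```text
-13 [[286.0, 371.0], [408.0, 373.0], [530.0, 371.0]]
-7 [[290.0, 364.0], [408.0, 366.0], [526.0, 364.0]]
12 [[301.0, 345.0], [408.0, 346.0], [514.0, 345.0]]
25 [[307.0, 334.0], [408.0, 334.0], [508.0, 334.0]]
cam in tool [  67.   -1. -157.] [-12.3 -12.6  89.3]
wrist [232.5 287.5 140.5 196.5] [445.7 335.5] [-0.3  0.3 -0.2  0.2]
side [260.5 285.5 272.5 304.5] [444.8 333.4] [-0.3  0.3 -1.   0.8]
```

```bash
python3 - <<'E'
from h import *
import pickle
s=pickle.load(open("s4.pkl","rb"))
T=np.array([216.4,-585.8,217.2]);R=Ro.from_quat([-0.1759,0.9844,0,0])
for d in(-40,-13,0,12,25):
  print(d,[(np.array(pix(s,T+R.apply([0,y,d])))/.64).round(1).tolist() for y in(-50,0,50)])
a=get_image("side")["image"][:,:,::-1]
T=read_state()["position"];R=Ro.from_quat(read_state()["ee_rot"])
P={d:[(np.array(pix(s,T+R.apply([0,y,d])))).round(1).tolist() for y in(-50,0,50)] for d in(0,12,25)};print(P)
o=cv2.imread("pics/side0.png")[60:180,530:650]
u,v=P[12][1];u=int(u);v=int(v);print(u,v)
cv2.imwrite("pics/f.png",np.hstack([cv2.resize(o,(400,400)),cv2.resize(a[v-60:v+40,u-50:u+50],(400,400),interpolation=cv2.INTER_CUBIC)]))
E
```

```text
-40 [[573.7, 149.6], [580.6, 155.4], [588.0, 161.6]]
-13 [[572.0, 159.1], [578.8, 165.2], [586.0, 171.6]]
0 [[571.2, 163.7], [578.0, 169.8], [585.1, 176.3]]
12 [[570.4, 167.8], [577.2, 174.1], [584.3, 180.6]]
25 [[569.6, 172.3], [576.3, 178.6], [583.4, 185.3]]
{0: [[254.5, 222.2], [275.6, 226.5], [297.3, 231.0]], 12: [[254.5, 226.3], [275.4, 230.7], [296.9, 235.2]], 25: [[254.4, 230.8], [275.1, 235.1], [296.5, 239.7]]}
275 230
```

View pics/f.png

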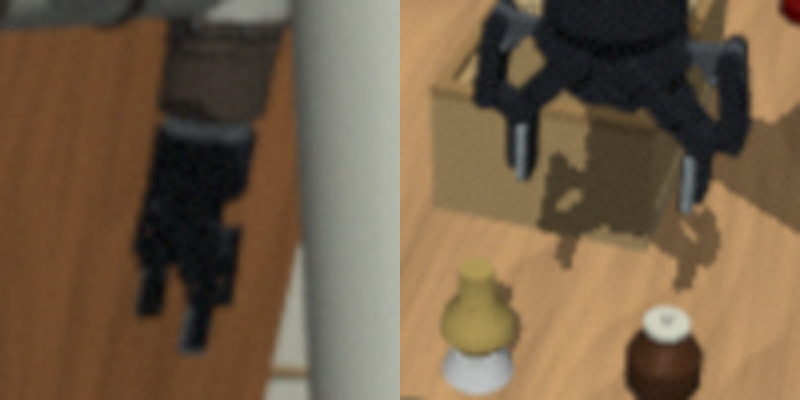

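The side view puts the open fingertips (crop (522,180), (688,212)) about 35 mm farther back than stated. That explains why the grasp closed on the shoulder. I'll touch the bare table with shut fingers to measure the real tip offset.

Request:
play_rows(series=[[5.5, -24, 0, 0, 0, 0], [5.5, -24, 0, 0, 0, 0], [5.5, -24, 0, 0, 0, 0], [5.5, -24, 0, 0, 0, 0], [5.5, -24, 0, 0, 0, 0], [5.5, -24, 0, 0, 0, 0], [5.5, -24, 0, 0, 0, 0], [5.5, -26, 0, 0, 0, 0], [0, 0, -30, 0, 0, 0], [0, 0, -30, 0, 0, 0], [0, 0, -30, 0, 0, 0], [0, 0, -30, 0, 0, 0], [0, 0, -30, 0, 0, 0], [0, 0, -30, 0, 0, 0], [0, 0, -18, 0, 0, 0], [0, 0, -5, 0, 0, 0], [0, 0, 0, 0, 0, 0], [0, 0, 0, 0, 0, 0]], gripper=0)

```text
clock: 10.55
position: [490.5, 140.4, 34.6]
ee_rot: [-0.68, 0.733, -0.0, 0.0]
contact_force: [0.2, 0.3, 0.8]
gripper_width: -0.2
grasp_force: 0.0
```

Request:
play_rows(series=[[0, 0, -3, 0, 0, 0], [0, 0, -3, 0, 0, 0], [0, 0, -2, 0, 0, 0], [0, 0, 0, 0, 0, 0]])

```text
clock: 10.88
position: [490.0, 140.3, 26.4]
ee_rot: [-0.68, 0.733, -0.0, 0.0]
contact_force: [0.0, 0.4, -0.4]
gripper_width: -0.2
grasp_force: 0.0
```

Request:
play_rows(series=[[0, 0, -2, 0, 0, 0], [0, 0, -2, 0, 0, 0], [0, 0, -1, 0, 0, 0], [0, 0, 0, 0, 0, 0]])

```text
clock: 11.22
position: [489.8, 140.1, 20.9]
ee_rot: [-0.68, 0.733, 0.0, -0.0]
contact_force: [0.3, -1.2, 1.1]
gripper_width: -0.2
grasp_force: 0.0
```

Request:
play_rows(series=[[0, 0, -3, 0, 0, 0], [0, 0, -3, 0, 0, 0], [0, 0, -2, 0, 0, 0], [0, 0, 0, 0, 0, 0]])

```text
clock: 11.55
position: [489.6, 140.0, 12.6]
ee_rot: [-0.68, 0.733, 0.0, -0.001]
contact_force: [-1.1, 0.8, -0.0]
gripper_width: 0.0
grasp_force: 0.0
```

Request:
play_rows(series=[[0, 0, -3, 0, 0, 0], [0, 0, -2, 0, 0, 0], [0, 0, -2, 0, 0, 0], [0, 0, 0, 0, 0, 0]])

```text
clock: 11.88
position: [489.7, 140.1, 5.7]
ee_rot: [-0.68, 0.733, 0.0, -0.0]
contact_force: [0.9, -0.9, -0.7]
gripper_width: 0.3
grasp_force: 0.0
```

Request:
play_rows(series=[[0, 0, -2, 0, 0, 0], [0, 0, -2, 0, 0, 0], [0, 0, -2, 0, 0, 0], [0, 0, 0, 0, 0, 0]])

```text
clock: 12.22
position: [489.7, 140.1, -0.2]
ee_rot: [-0.68, 0.733, 0.0, -0.0]
contact_force: [-0.3, -0.5, 1.0]
gripper_width: 0.3
grasp_force: 0.0
```

Request:
play_rows(series=[[0, 0, -2, 0, 0, 0], [0, 0, -2, 0, 0, 0], [0, 0, 0, 0, 0, 0]])

```text
clock: 12.47
position: [489.7, 140.1, -4.2]
ee_rot: [-0.68, 0.733, 0.0, -0.0]
contact_force: [-0.6, 0.8, -0.1]
gripper_width: -0.2
grasp_force: 0.0
```

Request:
play_rows(series=[[0, 0, -2, 0, 0, 0], [0, 0, -2, 0, 0, 0], [0, 0, 0, 0, 0, 0]])

```text
clock: 12.72
position: [489.7, 140.1, -8.2]
ee_rot: [-0.68, 0.733, 0.0, -0.0]
contact_force: [-0.7, -0.7, -0.0]
gripper_width: -0.0
grasp_force: 0.0
```

Request:
play_rows(series=[[0, 0, -2, 0, 0, 0], [0, 0, -2, 0, 0, 0], [0, 0, 0, 0, 0, 0]])

```text
clock: 12.97
position: [489.7, 140.1, -12.2]
ee_rot: [-0.68, 0.733, 0.0, -0.0]
contact_force: [-0.9, -0.1, -0.5]
gripper_width: 0.2
grasp_force: 0.0
```

Request:
play_rows(series=[[0, 0, -2, 0, 0, 0], [0, 0, 0, 0, 0, 0]])

```text
clock: 13.13
position: [490.1, 140.3, -13.0]
ee_rot: [-0.68, 0.733, -0.0, -0.0]
contact_force: [-1.8, -0.5, 6.2]
gripper_width: -0.3
grasp_force: 3.5
```

Request:
play_rows(series=[[0, 0, -2, 0, 0, 0], [0, 0, 0, 0, 0, 0]])

```text
clock: 13.3
position: [490.1, 140.3, -13.1]
ee_rot: [-0.68, 0.733, -0.0, 0.0]
contact_force: [-6.9, -0.9, 22.2]
gripper_width: 0.1
grasp_force: 11.0
```

Request:
play_rows(series=[[0, 0, -2, 0, 0, 0], [0, 0, 0, 0, 0, 0]])

```text
clock: 13.47
position: [490.2, 140.3, -13.2]
ee_rot: [-0.681, 0.733, -0.001, 0.0]
contact_force: [-10.0, -1.4, 36.3]
gripper_width: 0.1
grasp_force: 18.6
```

Contact is at TCP z = −13, so the real fingertips are about 38 mm farther back than stated. I'll use that offset and grasp at z ≈ 11.

Request:
play_rows(series=[[0, 0, 10, 0, 0, 0], [0, 0, 30, 0, 0, 0], [0, 0, 30, 0, 0, 0], [0, 0, 30, 0, 0, 0], [0, 0, 30, 0, 0, 0], [0, 0, 20, 0, 0, 0], [-5.5, 24, 0, 0, 0, 0], [-5.5, 24, 0, 0, 0, 0], [-5.5, 24, 0, 0, 0, 0], [-5.5, 24, 0, 0, 0, 0], [-5.5, 24, 0, 0, 0, 0], [-5.5, 24, 0, 0, 0, 0], [-5.5, 25, 0, 0, 0, 0], [-6, 25, 0, 0, 0, 0], [0, 0, 0, 0, 0, 0], [0, 0, 0, 0, 0, 0]], gripper=1)

```text
clock: 14.8
position: [444.9, 335.1, 131.8]
ee_rot: [-0.681, 0.733, 0.0, -0.0]
contact_force: [0.4, 0.3, 0.1]
gripper_width: 85.3
grasp_force: 0.0
```

Request:
play_rows(series=[[0, 0, -20, 0, 0, 0], [0, 0, -20, 0, 0, 0], [0, 0, -20, 0, 0, 0], [0, 0, -15, 0, 0, 0], [0, 0, -15, 0, 0, 0], [0, 0, -10, 0, 0, 0], [0, 0, -10, 0, 0, 0], [0, 0, -10, 0, 0, 0], [0, 0, 0, 0, 0, 0], [0, 0, 0, 0, 0, 0]], gripper=1)

```text
clock: 15.63
position: [445.5, 334.0, 12.0]
ee_rot: [-0.68, 0.733, -0.0, -0.0]
contact_force: [-0.5, 0.2, 0.9]
gripper_width: 85.3
grasp_force: 0.0
```

Request:
play_rows(series=[[0, 0, 0, 0, 0, 0], [0, 0, 0, 0, 0, 0], [0, 0, 0, 0, 0, 0], [0, 0, 0, 0, 0, 0], [0, 0, 0, 0, 0, 0], [0, 0, 0, 0, 0, 0], [0, 0, 0, 0, 0, 0]], gripper=0.6)

```text
clock: 16.22
position: [446.0, 335.1, 13.4]
ee_rot: [-0.68, 0.733, 0.0, 0.001]
contact_force: [-1.5, 0.5, 6.1]
gripper_width: 62.0
grasp_force: 66.1
```

Request:
play_rows(series=[[0, 0, 3, 0, 0, 0], [0, 0, 5, 0, 0, 0], [0, 0, 10, 0, 0, 0], [0, 0, 15, 0, 0, 0], [0, 0, 20, 0, 0, 0], [0, 0, 20, 0, 0, 0], [0, 0, 20, 0, 0, 0], [0, 0, 20, 0, 0, 0], [0, 0, 20, 0, 0, 0], [0, 0, 20, 0, 0, 0], [0, 0, 15, 0, 0, 0], [0, 0, 5, 0, 0, 0], [0, 0, 0, 0, 0, 0], [0, 0, 0, 0, 0, 0]])

```text
clock: 17.38
position: [444.9, 333.8, 184.7]
ee_rot: [-0.68, 0.733, 0.0, -0.001]
contact_force: [0.9, -0.6, -2.5]
gripper_width: 62.3
grasp_force: 65.5
```

```bash
python3 - <<'E'
from h import *
s=get_image("side");T=read_state()["position"]
print(T,read_state()["gripper_width"],read_state()["contact_force"])
u,v=map(int,pix(s,T+[0,0,20]))
def mask(im):
  h=cv2.cvtColor(im,cv2.COLOR_RGB2HSV);m=((h[...,0]<8)|(h[...,0]>172))&(h[...,1]>140)&(h[...,2]>25)
  return cv2.connectedComponentsWithStats(m.astype('uint8'))
n,l,st,ce=mask(s["image"])
for i in range(1,n):
  if st[i][4]>80: print(st[i],ce[i].round(1),l[l==i].size)
print("expected base/top",[pix(s,T+[0,0,dz]) for dz in(-12,58)])
E
```

```text
[444.71940891 333.56351651 184.02742134] 62.343678146886816 [ 0.64605138 -0.98731357 -0.23658522]
[321 165  14  12 133] [327.5 170.4] 133
[262 219  27  36 783] [275.  235.5] 783
[  63  301  161   83 9289] [148.8 348.1] 9289
[205 333  19  51  89] [214.  359.2] 89
expected base/top [(np.float64(274.80770753433177), np.float64(248.12750787485612)), (np.float64(276.015575892969), np.float64(224.4479943332071))]
```

Request:
play_rows(series=[[3, -11, 0, 0, 0, 0], [6, -23, 0, 0, 0, 0], [7, -26, 0, 0, 0, 0], [7, -26, 0, 0, 0, 0], [7, -26, 0, 0, 0, 0], [7, -26, 0, 0, 0, 0], [7, -26, 0, 0, 0, 0], [7, -26, 0, 0, 0, 0], [7, -26, 0, 0, 0, 0], [7, -26, 0, 0, 0, 0], [7, -26, 0, 0, 0, 0], [7, -26, 0, 0, 0, 0], [7, -26, 0, 0, 0, 0], [6.5, -24, 0, 0, 0, 0], [3, -11.5, 0, 0, 0, 0], [0, 0, 0, 0, 0, 0], [0, 0, 0, 0, 0, 0], [0, 0, 0, 0, 0, 0]])

```text
clock: 18.93
position: [540.5, -20.9, 184.7]
ee_rot: [-0.68, 0.733, 0.0, -0.0]
contact_force: [0.4, 0.1, -2.3]
gripper_width: 62.2
grasp_force: 65.6
```

```bash
python3 - <<'E'
from h import *
c=get_image("wrist");s=get_image("side")
a=cv2.resize(c["image"][:,:,::-1],(500,375),interpolation=cv2.INTER_CUBIC)
b=cv2.resize(s["image"][125:250,210:310,::-1],(300,375),interpolation=cv2.INTER_CUBIC)
cv2.imwrite("pics/last.png",np.hstack([a,b]));print(read_state()["position"])
p=[535.39,-93.86,-7.64]
for q in [(70,17.5,111),(-70,17.5,111),(70,127.5,111),(-70,127.5,111),(92,147.5,121),(-92,147.5,121)]:
  print(q,(np.array(fpix(c,W(p,q)))*500/512).round(),(np.array(pix(s,W(p,q)))-[210,125])*3+[500,0])
E
```

```text
[540.63708572 -20.40235629 185.05605196]
(70, 17.5, 111) [166. 124.] [624.55065521 153.46377711]
(-70, 17.5, 111) [340. 125.] [742.62958904 173.92598712]
(70, 127.5, 111) [175. 248.] [591.83753679 201.92074318]
(-70, 127.5, 111) [330. 248.] [718.11366718 225.52248494]
(92, 147.5, 121) [153. 271.] [565.74255856 199.94223934]
(-92, 147.5, 121) [352. 271.] [734.66157701 231.63815261]
```

View pics/last.png

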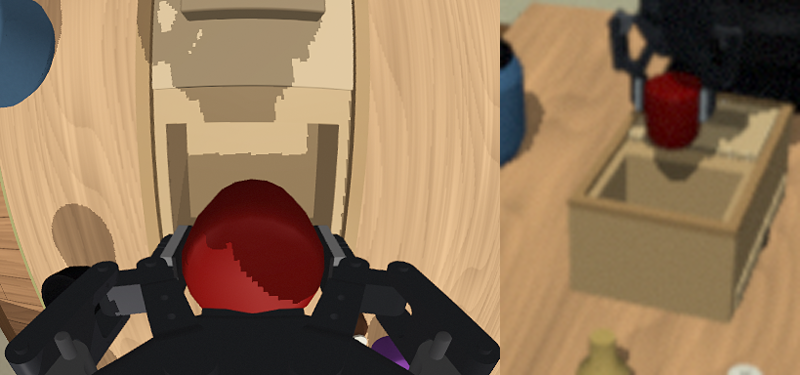

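The caddy is held upright over the well. The rim corners at (167,124) and (338,125) match the fitted prediction to within about 2 px, so I'll lower it.

Request:
play_rows(series=[[0, 0, -10, 0, 0, 0], [0, 0, -15, 0, 0, 0], [0, 0, -15, 0, 0, 0], [0, 0, -15, 0, 0, 0], [0, 0, -15, 0, 0, 0], [0, 0, -15, 0, 0, 0], [0, 0, -15, 0, 0, 0], [0, 0, -12, 0, 0, 0], [0, 0, -8, 0, 0, 0], [0, 0, -6, 0, 0, 0], [0, 0, -3, 0, 0, 0], [0, 0, 0, 0, 0, 0], [0, 0, 0, 0, 0, 0]])

```text
clock: 20.12
position: [541.4, -21.1, 56.6]
ee_rot: [-0.68, 0.733, -0.0, 0.0]
contact_force: [-0.5, 0.7, -0.5]
gripper_width: 62.4
grasp_force: 65.6
```

Request:
play_rows(series=[[0, 0, -2, 0, 0, 0], [0, 0, -1, 0, 0, 0], [0, 0, -1, 0, 0, 0], [0, 0, 0, 0, 0, 0]])

```text
clock: 20.45
position: [540.9, -21.3, 52.3]
ee_rot: [-0.68, 0.733, -0.0, 0.0]
contact_force: [0.4, 0.0, -1.8]
gripper_width: 61.9
grasp_force: 65.6
```

Request:
play_rows(series=[[0, 0, -1, 0, 0, 0], [0, 0, -1, 0, 0, 0], [0, 0, 0, 0, 0, 0]])

```text
clock: 20.7
position: [540.8, -21.3, 50.0]
ee_rot: [-0.68, 0.733, 0.0, -0.0]
contact_force: [-0.0, -0.4, -1.4]
gripper_width: 61.9
grasp_force: 65.6
```

Request:
play_rows(series=[[0, 0, -1, 0, 0, 0], [0, 0, -0.5, 0, 0, 0], [0, 0, 0, 0, 0, 0]])

```text
clock: 20.95
position: [540.9, -21.3, 48.6]
ee_rot: [-0.68, 0.733, 0.0, -0.0]
contact_force: [0.2, 0.8, -1.6]
gripper_width: 62.0
grasp_force: 65.6
```

Request:
play_rows(series=[[0, 0, -0.7, 0, 0, 0], [0, 0, -0.7, 0, 0, 0], [0, 0, 0, 0, 0, 0]])

```text
clock: 21.2
position: [541.0, -21.3, 48.4]
ee_rot: [-0.68, 0.733, -0.0, -0.0]
contact_force: [-2.3, 0.7, 6.2]
gripper_width: 62.2
grasp_force: 66.4
```

Contact with the floor: releasing.

Request:
play_rows(series=[[0, 0, 0, 0, 0, 0], [0, 0, 0, 0, 0, 0], [0, 0, 0, 0, 0, 0], [0, 0, 0, 0, 0, 0], [0, 0, 0, 0, 0, 0], [0, 0, 0, 0, 0, 0]], gripper=0.95)

```text
clock: 21.7
position: [541.0, -21.3, 47.2]
ee_rot: [-0.68, 0.733, 0.0, -0.0]
contact_force: [0.1, 0.4, 0.4]
gripper_width: 81.6
grasp_force: 0.0
```

Request:
play_rows(series=[[0, 0, 5, 0, 0, 0], [0, 0, 10, 0, 0, 0], [0, 0, 15, 0, 0, 0], [0, 0, 20, 0, 0, 0], [0, 0, 20, 0, 0, 0], [0, 0, 20, 0, 0, 0], [0, 0, 20, 0, 0, 0], [0, 0, 20, 0, 0, 0], [0, 0, 20, 0, 0, 0], [0, 0, 0, 0, 0, 0], [0, 0, 0, 0, 0, 0]])

```text
clock: 22.62
position: [541.6, -21.1, 199.5]
ee_rot: [-0.68, 0.733, -0.001, 0.002]
contact_force: [0.6, 0.2, -1.1]
gripper_width: 80.9
grasp_force: 0.0
```

```bash
python3 - <<'E'
from h import *
from scipy.optimize import least_squares
c=get_image("wrist")
h=cv2.cvtColor(c["image"],cv2.COLOR_RGB2HSV);m=((h[...,0]<8)|(h[...,0]>172))&(h[...,1]>140)&(h[...,2]>25)
n,l,st,ce=cv2.connectedComponentsWithStats(m.astype('uint8'))
for i in range(1,n):
  if st[i][4]>300: print(st[i],ce[i].round(1))
prof=[(0,23),(20,28),(40,32),(60,32),(66,30),(70,24)]
a=np.linspace(0,6.28,40);P=np.array([fpix(c,[541+r*np.cos(k),-21.4+r*np.sin(k),35+z]) for z,r in prof for k in a])
print("expect",P.min(0),P.max(0)-P.min(0),read_state()["position"])
E
```

```text
[ 226  149   69   71 3783] [260.1 184. ]
expect [225.30150483 147.23462102] [70.59320861 71.56009939] [540.80648174 -21.17566553 198.09045434]
```

The caddy stands where expected (box within 2 px). Next I'll move behind the batten with shut fingers.

Request:
play_rows(series=[[-2, -23, 0, 0, 0, 0], [-2, -23, 0, 0, 0, 0], [-2, -23, 0, 0, 0, 0], [-2, -23, 0, 0, 0, 0], [-2, -23, 0, 0, 0, 0], [-2, -23, 0, 0, 0, 0], [-1, -23, 0, 0, 0, 0], [-1, -22, 0, 0, 0, 0], [0, 0, -20, 0, 0, 0], [0, 0, -20, 0, 0, 0], [0, 0, -20, 0, 0, 0], [0, 0, -14, 0, 0, 0], [0, 0, -10, 0, 0, 0], [0, 0, 0, 0, 0, 0], [0, 0, 0, 0, 0, 0]], gripper=0)

```text
clock: 23.92
position: [526.7, -204.3, 112.8]
ee_rot: [-0.68, 0.733, 0.001, -0.001]
contact_force: [0.8, 0.4, 0.5]
gripper_width: -0.1
grasp_force: 0.0
```

Request:
play_rows(series=[[0.4, 5, 0, 0, 0, 0], [0.4, 5, 0, 0, 0, 0], [0.6, 8, 0, 0, 0, 0], [0.6, 8, 0, 0, 0, 0], [0.6, 8, 0, 0, 0, 0], [0.6, 8, 0, 0, 0, 0], [0.6, 8, 0, 0, 0, 0], [0.6, 8, 0, 0, 0, 0]])

```text
clock: 24.58
position: [531.8, -145.4, 113.7]
ee_rot: [-0.68, 0.733, -0.0, 0.0]
contact_force: [0.7, -1.6, 1.5]
gripper_width: 0.2
grasp_force: 0.9
```

Request:
play_rows(series=[[0.6, 8, 0, 0, 0, 0], [0.6, 8, 0, 0, 0, 0], [0.6, 8, 0, 0, 0, 0], [0.6, 8, 0, 0, 0, 0], [0.6, 8, 0, 0, 0, 0], [0.6, 8, 0, 0, 0, 0], [0.6, 8, 0, 0, 0, 0], [0.6, 8, 0, 0, 0, 0], [0.6, 8, 0, 0, 0, 0], [0.6, 8, 0, 0, 0, 0], [0.4, 5, 0, 0, 0, 0], [0, 0, 0, 0, 0, 0]])

```text
clock: 25.58
position: [537.4, -60.1, 113.1]
ee_rot: [-0.68, 0.733, 0.001, -0.0]
contact_force: [0.4, -0.6, -0.6]
gripper_width: -0.0
grasp_force: 0.0
```

Request:
play_rows(series=[[0.2, 3, 0, 0, 0, 0], [0.2, 3, 0, 0, 0, 0], [0.2, 3, 0, 0, 0, 0], [0.2, 3, 0, 0, 0, 0], [0, 0, 0, 0, 0, 0]])

```text
clock: 26.0
position: [538.2, -48.9, 113.1]
ee_rot: [-0.68, 0.733, 0.0, -0.0]
contact_force: [0.6, 0.6, 0.7]
gripper_width: -0.2
grasp_force: 0.0
```

Request:
play_rows(series=[[0.2, 2, 0, 0, 0, 0], [0.2, 2, 0, 0, 0, 0], [0.2, 2, 0, 0, 0, 0], [0, 0, 0, 0, 0, 0]])

```text
clock: 26.33
position: [539.0, -43.0, 113.2]
ee_rot: [-0.68, 0.733, 0.0, -0.0]
contact_force: [0.3, -0.7, -0.6]
gripper_width: 0.2
grasp_force: 0.3
```

Request:
play_rows(series=[[0.1, 1.5, 0, 0, 0, 0], [0.1, 1.5, 0, 0, 0, 0], [0, 0, 0, 0, 0, 0]])

```text
clock: 26.58
position: [539.1, -41.8, 113.3]
ee_rot: [-0.68, 0.733, -0.001, -0.001]
contact_force: [1.2, -8.0, -1.7]
gripper_width: 0.3
grasp_force: 4.0
```

Request:
play_rows(series=[[0.1, 1.5, 0, 0, 0, 0], [0.1, 1.5, 0, 0, 0, 0], [0, 0, 0, 0, 0, 0]])

```text
clock: 26.83
position: [539.0, -41.7, 113.3]
ee_rot: [-0.68, 0.733, -0.002, -0.003]
contact_force: [1.4, -19.9, -3.1]
gripper_width: 0.1
grasp_force: 9.5
```

It has hit the stop at the predicted position. I'll back off, go up and verify.

Request:
play_rows(series=[[-0.4, -6, 0, 0, 0, 0], [-0.7, -9, 0, 0, 0, 0], [-1, -15, 0, 0, 0, 0], [0, -5, 20, 0, 0, 0], [0, 0, 30, 0, 0, 0], [0, 0, 30, 0, 0, 0], [0, 0, 20, 0, 0, 0], [0, -35, 0, 0, 0, 0], [0, -35, 0, 0, 0, 0], [0, -35, 0, 0, 0, 0], [0, 0, 0, 0, 0, 0], [0, 0, 0, 0, 0, 0]])

```text
clock: 27.83
position: [537.6, -178.6, 213.3]
ee_rot: [-0.679, 0.734, -0.0, 0.001]
contact_force: [0.1, 1.1, 0.6]
gripper_width: -0.2
grasp_force: 0.0
```

```bash
python3 - <<'E'
from h import *
c=get_image("wrist");p=[535.39,-93.86,-7.64]
g=cv2.cvtColor(c["image"],cv2.COLOR_RGB2GRAY)
# sample profile along chest y at cover-top height and batten-top height
for z in(146,121):
  print(z,[(y,int(g[int(round(v)),int(round(u))])) for y in range(-40,146,3) for u,v in[fpix(c,W(p,(20,y,z)))] if 0<=v<384 and 0<=u<512])
print(read_state()["position"])
E
```

```text
146 [(-40, 71), (-37, 71), (-34, 70), (-31, 65), (-28, 15), (-25, 20), (-22, 20), (-19, 18), (-16, 17), (-13, 19), (-10, 19), (-7, 19), (-4, 19), (-1, 21), (2, 19), (5, 21), (8, 20), (11, 19), (14, 21), (17, 20), (20, 22), (23, 19), (26, 21), (29, 17), (32, 18), (35, 18), (38, 17), (41, 18), (44, 14), (47, 17), (50, 18), (53, 18), (56, 19), (59, 17), (62, 18), (65, 20), (68, 17), (71, 21), (74, 19), (77, 21), (80, 16), (83, 17), (86, 21), (89, 19), (92, 18), (95, 18), (98, 18), (101, 18), (104, 19), (107, 17), (110, 19), (113, 19), (116, 19), (119, 17), (122, 18), (125, 18), (128, 19), (131, 18), (134, 17), (137, 19), (140, 19)]
121 [(-40, 70), (-37, 70), (-34, 71), (-31, 71), (-28, 70), (-25, 71), (-22, 70), (-19, 71), (-16, 63), (-13, 18), (-10, 16), (-7, 20), (-4, 19), (-1, 18), (2, 17), (5, 19), (8, 18), (11, 17), (14, 18), (17, 19), (20, 20), (23, 20), (26, 20), (29, 20), (32, 21), (35, 21), (38, 23), (41, 23), (44, 25), (47, 23), (50, 19), (53, 18), (56, 19), (59, 16), (62, 16), (65, 18), (68, 15), (71, 18), (74, 18), (77, 17), (80, 17), (83, 19), (86, 18), (89, 19), (92, 19), (95, 16), (98, 17), (101, 19), (104, 19), (107, 18), (110, 18), (113, 19), (116, 20), (119, 20), (122, 18), (125, 19), (128, 18), (131, 17), (134, 18), (137, 17), (140, 20), (143, 17)]
[ 537.57010568 -177.60047774  213.33922732]
```

```bash
python3 - <<'E'
from h import *
p=[535.39,-93.86,-7.64]
for n in("side","top"):
  c=get_image(n);g=cv2.GaussianBlur(cv2.cvtColor(c["image"],cv2.COLOR_RGB2GRAY),(1,1),0).astype(np.float32)
  for x in(-40,0,40,):
    P=np.array([pix(c,W(p,(x,y,146 if n=="side" else 121))) for y in range(0,150,3)],np.float32)
    print(n,x,cv2.remap(g,P[:,0].reshape(1,-1),P[:,1].reshape(1,-1),cv2.INTER_LINEAR)[0].astype(int).tolist())
E
```

```text
side -40 [154, 154, 153, 153, 154, 154, 154, 154, 154, 154, 153, 153, 153, 153, 154, 157, 162, 167, 171, 171, 170, 168, 169, 170, 170, 168, 161, 153, 144, 138, 135, 133, 132, 134, 135, 136, 138, 145, 156, 162, 168, 171, 173, 173, 173, 173, 173, 172, 171, 171]
side 0 [155, 155, 155, 155, 155, 155, 155, 154, 154, 154, 153, 153, 153, 155, 157, 158, 160, 163, 167, 169, 171, 173, 172, 171, 170, 166, 160, 150, 141, 136, 135, 134, 133, 133, 132, 134, 136, 141, 148, 155, 162, 169, 170, 171, 172, 172, 172, 172, 171, 171]
side 40 [154, 154, 154, 153, 152, 154, 154, 154, 154, 155, 155, 155, 155, 156, 155, 156, 158, 161, 164, 166, 166, 166, 167, 168, 167, 163, 156, 146, 137, 136, 134, 136, 138, 140, 142, 147, 152, 158, 163, 167, 170, 171, 172, 172, 172, 171, 171, 172, 172, 171]
top -40 [93, 81, 78, 80, 82, 86, 88, 94, 99, 105, 109, 112, 114, 117, 123, 124, 130, 134, 136, 138, 140, 140, 142, 143, 143, 144, 145, 144, 145, 146, 145, 144, 142, 141, 140, 138, 134, 129, 124, 127, 134, 139, 138, 129, 119, 114, 112, 112, 115, 118]
top 0 [88, 84, 76, 76, 80, 84, 87, 91, 95, 98, 103, 106, 110, 115, 121, 125, 132, 135, 137, 139, 141, 141, 141, 142, 145, 145, 145, 147, 148, 147, 148, 147, 146, 145, 142, 140, 139, 136, 128, 122, 116, 111, 105, 100, 98, 96, 96, 95, 94, 99]
top 40 [138, 140, 139, 130, 115, 101, 92, 91, 94, 98, 105, 107, 109, 113, 118, 122, 128, 133, 135, 138, 140, 142, 143, 144, 147, 146, 148, 149, 149, 149, 149, 147, 148, 146, 145, 145, 146, 145, 145, 146, 145, 144, 144, 145, 145, 145, 146, 146, 137, 117]
```

The batten's +y edge is at chest y ≈ 81 mm, against 80.5 expected when shut. The robot is clear, so I'm handing in.

```bash
python3 -c "
from bench import job_done;print(job_done())"
```

```text
the job is handed in; nothing more can be done
None
```

The caddy stands upright in the well and is let go, and the cover is shut against its stop. I handed the job in at about 28 s of 54 s, with no verdict shown; the first grasp slipped and briefly tilted the caddy, which came back upright.

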